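# Pump up the bench hand pump until its indicator pin is out

### The arm

A 6-joint arm with a two-finger parallel gripper is mounted at the origin on a cart in front of the work surface, level with it; the furniture and walls round the work are solid. World frame = base frame: x ahead of the robot, y to its left, z up, the work surface at z = 0. Lengths are in m, angles in rad, forces in N, time in s.
With the tool pointing down it reaches from about 0.325 to 0.85 m from the base axis. Payload 4.4 kg.
Tool frame: the origin (TCP) lies at the very end of the fingers, on their centre line; the grasp point (between the pads) lies 19 mm behind it; z points along the fingers, y is the line along which they close (so a half turn about z gives the same grasp; the last joint's range is limited). The gripper opens to 94 mm and grips with 3 to 60 N. Pads are 16 mm wide; open, the fingers measure 119 mm over their backs; the gripper's body (75 mm by 177 mm) begins 78 mm behind the grasp point.
Start: joints at [-1.389, 0.207, 1.542, -0, 1.393, -0.15], TCP at [0.187, -0.544, 0.205] pointing down, gripper open.
Joint ranges: [-2.73, 2.73], [-0.86, 2.22], [0.23, 2.46], [-1.11, 4.25], [0.08, 2.63], [-2.82, 2.82]. Speed limits (rad/s): [2.79, 2.79, 3.14, 3.14, 3.14, 3.14].

### API

Orientations are given as a unit quaternion [w, x, y, z].
In Python, from plant import monitor, grab_frame, env gives the robot as it stands. The module is installed in compiled form; this text tells all that it offers.
- The arm moves only by the shell command python3 -m jog 'ROWS' [FORCE]. ROWS is JSON, a list of rows, each a list of 3 entries, a list of its own where there are three numbers: the opening, from 0 (shut) to 1 (fully open), then the shift along the tool's x, y, z in units of 0.3 m (1.0 is 0.3 m), then the turn, a rotation vector about the tool's x, y, z in units of pi/4 rad (1.0 is pi/4 rad). In form: [[fingers, [tx, ty, tz], [ax, ay, az]], ...]. A call has 1 to 20 rows; each row shifts and turns the commanded pose from where the row before left it, along the tool's axes as they then stand; what a row does not reach is not made up. A row lasts 1/8 s, in which the tool goes at most 62.5 mm and 10.7 degrees, less where a joint would pass 70% of its speed; a pose out of reach is approached as far as the arm can. A call with a number of a shift or a turn outside -1 to 1 is refused whole. A call with a gripper value outside its range is refused whole. The fingers move at their own pace and stop on an object; FORCE is the grip in N (left out, the last holds). Time passes only in rows, so rows that do not move let the fingers close. It gives the time, the measured TCP pose, the force, the opening and the grip force at its end, in the units of the state.
- monitor.state(): the state, without advancing time (a new reading comes with each control period).
- grab_frame(name): name is "side" or "top"; returns a dict with "image" (400x640x3 uint8, red, green, blue), "camera_matrix" (3x3 intrinsics, pixels), "k1" (the pictures are not rectified: a ray, as slopes to the right and down, at radius r is drawn at 1 + k1 r^2 times it, then the intrinsics apply), "camera_from_world" (4x4, takes a point from world to camera coordinates). Camera axes: x right, y down, z forward; pixel columns grow to the right and rows downward; lengths in m; the calibration is good to about 2 mm. A picture is of the moment at which its call begins. There is no depth.
- env.job_done(): hands the job in; it is judged then, once.
The state is a dict: "time_s": time; "joints": joint angles; "qd": joint speeds; "tau": joint torques, N m; "eef_pos": TCP position; "tcp_rot": TCP orientation; "wrist_force": force on the tool from outside, world axes, zero at the start; "torque": the same for the moment, N m; "grip_width": finger opening in m; "grip_force": force on a finger pad.
Only numpy, scipy, OpenCV 4.12 (cv2) and the standard library are available. Lean on these libraries where they do the work, as an engineer would, in place of code of your own. Each camera call takes 0.05 s, during which the arm holds its last target. There are 200 camera calls.

### The job

Bring the small bench hand pump up to pressure: press its plunger cap down fully and let it spring back up fully, again and again, until the indicator pin in front of the plunger has risen all the way out, then leave the pump alone. Use only the fingertips: do not touch the pin, and leave the tube, the screw case and the dish standing where they are.

Things in the scene. Friction and masses are not known exactly. Their poses are not given: they have to be found in the camera images.
- pump: the bench hand pump, fixed to the worktop: dark base plate 144 x 86 x 8 mm, on it a grey block 124 x 56 mm, top at 57 mm; on the block a round dark steel barrel (52 mm across, up to 110 mm high) with the plunger in its top, and a small brass bush with the pin. Origin on the worktop straight under the plunger's axis; x points to the pump's rear (a hose barb), the pin stands 52 mm along -x; z up
- plunger_top (a point): centre of the flat top of the plunger's cap, a black round cap 34 mm across (flat part 28 mm) and 12 mm thick on an upright 14 mm steel rod; 140 mm above the worktop when the plunger is up, 126.5 mm when it is pressed fully home
- plunger (a joint): how far the plunger is pressed straight down, m: 0 up at rest, 0.0135 home on a hard stop. A spring returns it within about 0.3 s of being let go; it takes about 5 N at first, 12 N at the bottom. A ratchet lifts the pin as the plunger springs back up: each full stroke down and up raises it by up to 9 mm (the first sometimes by little); a stroke of less than 11 mm may do nothing
- pin_tip (a point): centre of the top face of the indicator pin: an upright steel pin 12 mm thick with a 17 mm head, standing out of a brass bush on the front part of the pump, 52 mm in front of the plunger's axis. 68 mm above the worktop at joint 0, 115 mm when fully out
- pin (a joint): how far the indicator pin has risen, m: 0 with its head on the bush, about 0.047 fully out (after the last ratchet tooth; further strokes then run free and move it no more). It starts somewhere from 0 to 0.018, so about 4 to 6 full strokes are needed, and it stays where it is between strokes
- objective_case: bystander: a loose round white case with black screw lid, 37 mm across, 58 mm tall, standing about 18 cm to the left of the plunger (pump's +y); origin at the centre of its underside
- tube: bystander: a loose self-standing centrifuge tube with blue screw cap, 34 mm across, 108 mm tall, standing about 12 cm to the right of the plunger (pump's -y); origin at the centre of its underside
- dish: bystander: a loose flat covered culture dish, 55 mm across, 12 mm high, lying about 11 cm to the left of the plunger (pump's +y); origin at the centre of its underside

How it is judged:
On the way, in this order (a step that is already met when the one before it is completed fails the run):
1. the plunger is pressed down by the fingers (at least 9 mm) while the pin is not yet out (value of joint plunger above 0.009 m and contact force between the fingers and plunger above 1 N and value of joint pin below 0.042 m), for 0.02 s.
2. the pin has come all the way out (value of joint pin above 0.043 m), for 0.1 s.
At the end, for the whole second after the job is handed in: the pin is at least 43 mm out (fully out is about 47), the plunger is back up within 2 mm, and the tube, the screw case and the dish stand upright within 15 mm of where they were (value of joint pin above 0.043 m and value of joint plunger below 0.002 m and distance of each of objective_case, tube, dish from where it was at the start of the episode below 0.015 m and angle between each of objective_case, tube's own z axis and vertical below 0.2 rad); the robot touches nothing.
It fails at once if the pin is touched by the robot (contact force between any of the fingers, the arm and pin above 0.5 N).
It fails at once if the tube is moved more than 15 mm, lifted or knocked over (distance of tube from where it was at the start of the episode above 0.015 m or angle between tube's own z axis and vertical above 0.4 rad).
It fails at once if the screw case is moved more than 15 mm, lifted or knocked over (distance of objective_case from where it was at the start of the episode above 0.015 m or angle between objective_case's own z axis and vertical above 0.4 rad).
It fails at once if the dish is moved more than 15 mm or lifted (distance of dish from where it was at the start of the episode above 0.015 m).
It also fails if it takes over 48 s, if anything falls off the work surface, if the arm or the gripper's body presses on something with over 40 N, if the wrist force passes 120 N, or if a joint passes its speed limit or range.

## Working session

There is one attempt and no reset: what is moved stays moved. The work goes in short steps, Python scripts to look and compute and a shell command to move; the robot and the scene stay as the last step left them, time stands still between calls to the robot, and variables do not carry over. Pictures are saved under pics/ and viewed, at most 10 in all, crops included, and the job is handed in when it is done.

```bash
mkdir -p pics
cat > h.py <<'E'
import numpy as np, cv2
from plant import monitor, grab_frame, env
def save(n,f):
    d=grab_frame(n); cv2.imwrite('pics/'+f,d['image'][:,:,::-1]); np.save('pics/'+f+'.npy',d,allow_pickle=True); return d
def dist(d): return np.array([d['k1'],0,0,0,0],float)
def ray(d,u,v):
    K=np.array(d['camera_matrix']);T=np.array(d['camera_from_world'])
    p=cv2.undistortPoints(np.array([[[u,v]]],float),K,dist(d))[0,0]
    R=T[:3,:3];return -R.T@T[:3,3], R.T@np.array([p[0],p[1],1])
def onz(d,u,v,z):
    c,r=ray(d,u,v);return c+r*(z-c[2])/r[2]
def proj(d,P):
    K=np.array(d['camera_matrix']);T=np.array(d['camera_from_world'])
    q=T[:3,:3]@np.array(P)+T[:3,3];return cv2.projectPoints(q.reshape(1,3),np.zeros(3),np.zeros(3),K,dist(d))[0].ravel()
E
python3 - <<'E'
from h import *
for n in('side','top'):
    d=save(n,n+'1.png');print(n,d['k1'],-np.array(d['camera_from_world'])[:3,:3].T@np.array(d['camera_from_world'])[:3,3])
s=monitor.state();print(s['time_s'],s['eef_pos'],s['tcp_rot'],s['wrist_force'])
E
```

```text
side -0.005386878547487473 [0.16734029 0.85736412 0.58810228]
top -0.11061769713282622 [0.31463596 0.05044115 1.13462431]
0.1 [ 0.18716615 -0.54294112  0.20443879] [-9.96247097e-04  9.86266544e-01  1.65158439e-01 -3.07035680e-05] [ 0.75496534 -0.17763541  0.46312867]
```

View pics/side1.png

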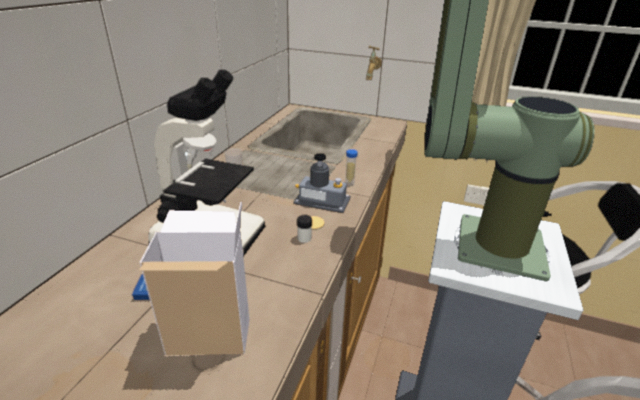

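View pics/top1.png

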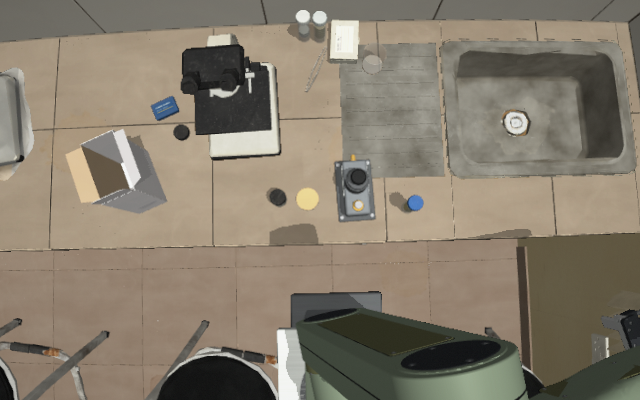

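The top view shows the pump at about (355,190), with the cap near (356,178), the pin near (358,206), the tube at (415,203), the dish at (307,198) and the case at (278,197). In the side view the cap is near (320,158).

Run:
```python
from h import *
t=np.load('pics/top1.png.npy',allow_pickle=True).item();s=np.load('pics/side1.png.npy',allow_pickle=True).item()
a=cv2.resize(t['image'][145:230,310:430],None,fx=6,fy=6,interpolation=2)[:300*2,:400]
A=cv2.resize(t['image'][150:230,330:380],(375,600),interpolation=2);B=cv2.resize(s['image'][145:215,290:340],(425,595),interpolation=2);B=cv2.copyMakeBorder(B,0,5,0,0,0)
cv2.imwrite('pics/c1.png',np.hstack([A,B])[:,:800,::-1])
P=onz(t,356,178,.14);print(P,onz(t,358,206,.075),proj(s,P))
for n,u,v,z in(('tube',415,203,.108),('dish',307,198,.012),('case',278,197,.058)):print(n,onz(t,u,v,z))
for c in((340,163),(370,158),(374,218),(342,222)):print(onz(t,*c,.008))
```

```text
[ 0.47347732 -0.02529588  0.14      ] [ 0.42177269 -0.03234399  0.075     ] [319.85470728 155.85515183]
tube [ 0.42136506 -0.15132815  0.108     ]
dish [0.45019259 0.08046752 0.012     ]
case [0.44874689 0.14393766 0.058     ]
[0.53131513 0.00091888 0.008     ]
[ 0.54128416 -0.07012186  0.008     ]
[ 0.39950331 -0.0737108   0.008     ]
[0.39233819 0.00085991 0.008     ]
```

View pics/c1.png

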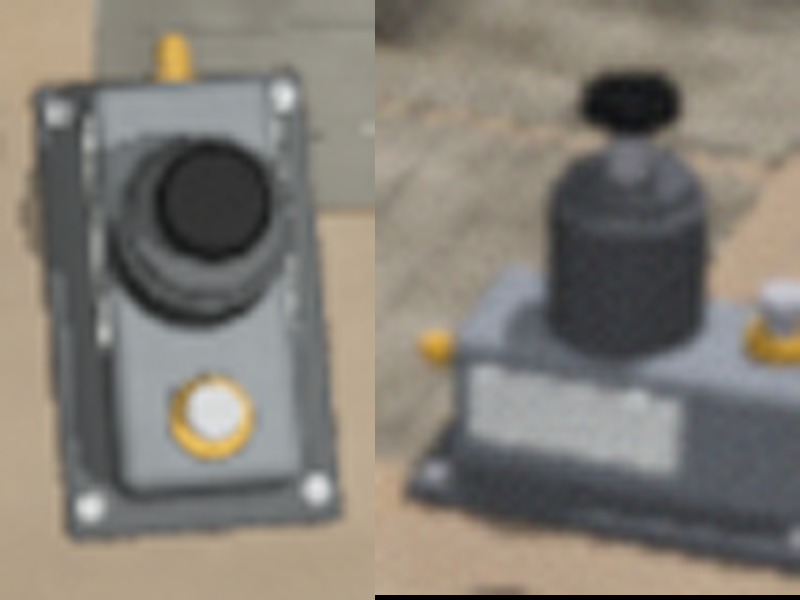

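The crop shows the cap at about (358.2,176.2) in the top image and the pin head at about (358,204). In the side view the cap centre is near (320.1,156.9).

Run:
```python
from h import *
t=np.load('pics/top1.png.npy',allow_pickle=True).item();s=np.load('pics/side1.png.npy',allow_pickle=True).item()
P=onz(t,358.2,176.2,.14);print(P,onz(t,358,204,.075),proj(s,P),proj(s,P-[0,0,.006]))
q=[onz(t,330+x/7.5-.4,150+y/7.5-.4,.008) for x,y in((58,112),(285,95),(90,507),(317,490))];print(np.round(q,4))
# tri
c1,r1=ray(t,358.2,176.2);c2,r2=ray(s,320.1-.4,156.9-.4);k=np.linalg.lstsq(np.c_[r1,-r2],c2-c1,rcond=None)[0];print(c1+k[0]*r1,c2+k[1]*r2)
from scipy.spatial.transform import Rotation as R
st=monitor.state();w=st['tcp_rot'];M=R.from_quat([w[1],w[2],w[3],w[0]]).as_matrix();print(M.round(3))
print(M.T@(np.array([P[0],P[1],.2])-st['eef_pos'])/.3)
```

```text
[ 0.47711535 -0.02998776  0.14      ] [ 0.42617117 -0.03250542  0.075     ] [319.15556778 154.90377167] [319.10128406 156.97165517]
[[ 0.5278  0.0073  0.008 ]
 [ 0.5312 -0.064   0.008 ]
 [ 0.4035  0.0014  0.008 ]
 [ 0.4068 -0.069   0.008 ]]
[ 0.47785184 -0.03035233  0.13549156] [ 0.47580755 -0.03091518  0.13520313]
[[ 0.945  0.326 -0.   ]
 [ 0.326 -0.945  0.002]
 [ 0.    -0.002 -1.   ]]
[ 1.47080056 -1.30166609  0.01776208]
```

```bash
python3 -m jog '[[0,[0.123,-0.108,0],[0,0,0]],[0,[0.123,-0.108,0],[0,0,0]],[0,[0.123,-0.108,0],[0,0,0]],[0,[0.123,-0.109,0],[0,0,0]],[0,[0.123,-0.109,0],[0,0,0]],[0,[0.123,-0.108,0],[0,0,0]],[0,[0.123,-0.109,0],[0,0,0]],[0,[0.122,-0.109,0],[0,0,0]],[0,[0.122,-0.109,0],[0,0,0]],[0,[0.122,-0.108,0],[0,0,0]],[0,[0.122,-0.108,0],[0,0,0]],[0,[0.122,-0.109,0],[0,0,0]],[0,[0,0,0],[0,0,0]],[0,[0,0,0],[0,0,0]]]' 10
python3 - <<'E'
from h import *
from scipy.spatial.transform import Rotation as R
st=monitor.state();w=st['tcp_rot'];M=R.from_quat([w[1],w[2],w[3],w[0]]).as_matrix();print(M.round(3),st['eef_pos'],st['grip_width'],st['wrist_force'])
print(M.T@(np.array([.477,-.030,.146])-st['eef_pos'])/.3)
E
```

```text
time_s: 1.85
eef_pos: [0.4767, -0.0308, 0.2049]
tcp_rot: [0.0, 0.986, 0.165, -0.001]
wrist_force: [-0.2, 0.1, -0.9]
grip_width: 0.0004
grip_force: 0.0
[[ 0.945  0.326 -0.001]
 [ 0.326 -0.945 -0.   ]
 [-0.001 -0.    -1.   ]] [ 0.47667249 -0.03084318  0.20493889] 0.00041146042152798693 [-0.20226011  0.11911151 -0.89387938]
[ 0.00223419 -0.00227662  0.19646021]
```

```bash
python3 -m jog '[[0,[0.002,-0.002,0.13],[0,0,0]],[0,[0,0,0.04],[0,0,0]],[0,[0,0,0],[0,0,0]]]'
python3 -m jog '[[0,[0,0,0.03],[0,0,0]],[0,[0,0,0.03],[0,0,0]],[0,[0,0,0.02],[0,0,0]],[0,[0,0,0],[0,0,0]]]'
python3 - <<'E'
from h import *
save('side','side2.png');save('top','top2.png')
a=cv2.imread('pics/side2.png')[110:220,270:370];b=cv2.imread('pics/top2.png')[130:240,300:420]
cv2.imwrite('pics/c2.png',np.hstack([cv2.resize(a,(400,440)),cv2.resize(b,(400,440))]))
E
```

```text
time_s: 2.22
eef_pos: [0.4764, -0.0306, 0.1536]
tcp_rot: [-0.0, 0.986, 0.164, -0.001]
wrist_force: [1.1, 0.2, -0.3]
grip_width: 0.0005
grip_force: 0.0
time_s: 2.72
eef_pos: [0.4788, -0.0304, 0.132]
tcp_rot: [0.001, 0.986, 0.165, 0.001]
wrist_force: [-2.2, -1.0, 7.5]
grip_width: 0.0007
grip_force: 4.0
```

View pics/c2.png

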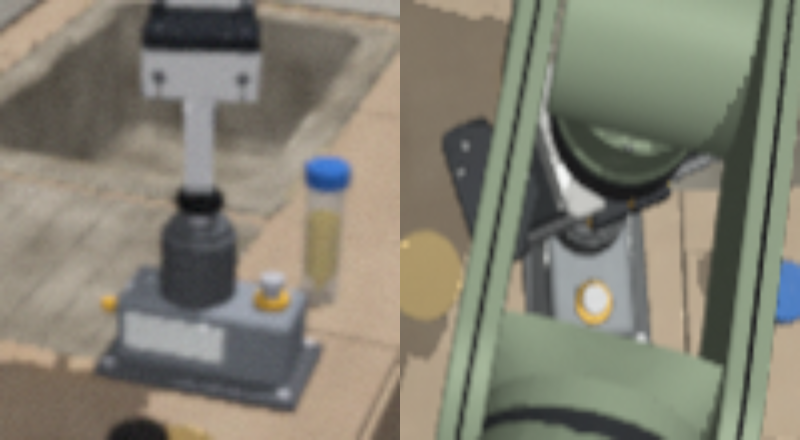

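The side crop shows the fingers centred on the cap with the plunger partly down. The pin is clear of the fingers in both views. I'll press further and check the force.

```bash
python3 -m jog '[[0,[0,0,0.02],[0,0,0]],[0,[0,0,0],[0,0,0]],[0,[0,0,0],[0,0,0]]]'
python3 -m jog '[[0,[0,0,0.01],[0,0,0]],[0,[0,0,0],[0,0,0]]]'
```

```text
time_s: 3.2
eef_pos: [0.4788, -0.0304, 0.1267]
tcp_rot: [0.001, 0.986, 0.165, 0.001]
wrist_force: [-2.8, 0.3, 9.6]
grip_width: 0.0003
grip_force: 5.2
time_s: 3.45
eef_pos: [0.4791, -0.0304, 0.1265]
tcp_rot: [0.001, 0.986, 0.165, 0.001]
wrist_force: [-9.8, 0.5, 26.8]
grip_width: 0.0005
grip_force: 13.2
```

Fully home at 0.1265. Now release and do two more strokes.

```bash
python3 -m jog '[[0,[0,0,-0.05],[0,0,0]],[0,[0,0,-0.05],[0,0,0]],[0,[0,0,0],[0,0,0]],[0,[0,0,0],[0,0,0]],[0,[0,0,0],[0,0,0]]]'
python3 - <<'E'
from h import *
save('side','side3.png')
E
python3 -m jog '[[0,[0,0,0.04],[0,0,0]],[0,[0,0,0.03],[0,0,0]],[0,[0,0,0.03],[0,0,0]],[0,[0,0,0],[0,0,0]],[0,[0,0,0],[0,0,0]]]'
python3 -m jog '[[0,[0,0,-0.05],[0,0,0]],[0,[0,0,-0.05],[0,0,0]],[0,[0,0,0],[0,0,0]],[0,[0,0,0],[0,0,0]],[0,[0,0,0],[0,0,0]]]'
python3 - <<'E'
from h import *
save('side','side4.png')
A=[cv2.resize(cv2.imread(f'pics/side{i}.png')[140:215,290:350],(260,325)) for i in(2,3,4)]
cv2.imwrite('pics/c3.png',np.hstack(A))
E
```

```text
time_s: 4.08
eef_pos: [0.477, -0.0297, 0.1505]
tcp_rot: [-0.0, 0.986, 0.165, -0.001]
wrist_force: [0.1, -0.4, -0.4]
grip_width: 0.0004
grip_force: 0.0
time_s: 4.75
eef_pos: [0.4788, -0.0301, 0.1264]
tcp_rot: [0.0, 0.986, 0.165, 0.001]
wrist_force: [-11.6, 1.6, 32.3]
grip_width: 0.0002
grip_force: 15.8
time_s: 5.38
eef_pos: [0.4769, -0.0297, 0.1504]
tcp_rot: [-0.0, 0.986, 0.165, -0.001]
wrist_force: [0.5, 0.6, -0.1]
grip_width: 0.0005
grip_force: 0.0
```

View pics/c3.png

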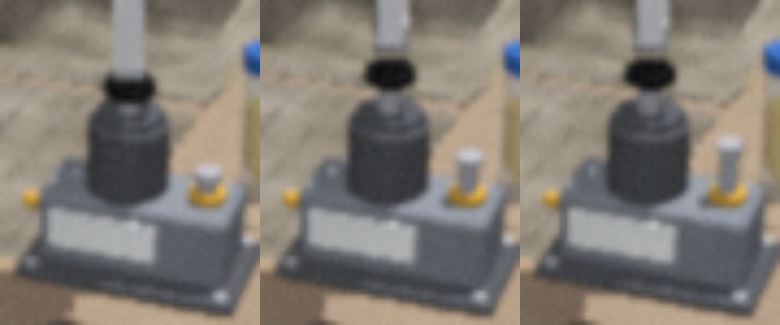

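The three crops show the pin rising with each stroke, from y≈172 to 155 to 142, and the plunger springing back up fully. I'll do three more strokes, taking a frame after each.

```bash
python3 -m jog '[[0,[0,0,0.04],[0,0,0]],[0,[0,0,0.03],[0,0,0]],[0,[0,0,0.03],[0,0,0]],[0,[0,0,0],[0,0,0]],[0,[0,0,0],[0,0,0]],[0,[0,0,-0.05],[0,0,0]],[0,[0,0,-0.05],[0,0,0]],[0,[0,0,0],[0,0,0]],[0,[0,0,0],[0,0,0]],[0,[0,0,0],[0,0,0]]]'
python3 -c "from h import *;save('side','side5.png')"
python3 -m jog '[[0,[0,0,0.04],[0,0,0]],[0,[0,0,0.03],[0,0,0]],[0,[0,0,0.03],[0,0,0]],[0,[0,0,0],[0,0,0]],[0,[0,0,0],[0,0,0]],[0,[0,0,-0.05],[0,0,0]],[0,[0,0,-0.05],[0,0,0]],[0,[0,0,0],[0,0,0]],[0,[0,0,0],[0,0,0]],[0,[0,0,0],[0,0,0]]]'
python3 -c "from h import *;save('side','side6.png')"
python3 -m jog '[[0,[0,0,0.04],[0,0,0]],[0,[0,0,0.03],[0,0,0]],[0,[0,0,0.03],[0,0,0]],[0,[0,0,0],[0,0,0]],[0,[0,0,0],[0,0,0]],[0,[0,0,-0.05],[0,0,0]],[0,[0,0,-0.05],[0,0,0]],[0,[0,0,0],[0,0,0]],[0,[0,0,0],[0,0,0]],[0,[0,0,0],[0,0,0]]]'
python3 - <<'E'
from h import *
d=save('side','side7.png')
A=[cv2.resize(cv2.imread(f'pics/side{i}.png')[140:215,290:350],(260,325)) for i in(5,6,7)]
cv2.imwrite('pics/c4.png',np.hstack(A))
for z in(.068,.111,.115):
  p=proj(d,[.4255,-.0325,z]);print(z,p,(p-[290,140])*4.333)
E
```

```text
time_s: 6.68
eef_pos: [0.4769, -0.0297, 0.1504]
tcp_rot: [-0.0, 0.986, 0.165, -0.001]
wrist_force: [0.0, 1.2, -0.3]
grip_width: 0.0006
grip_force: 0.0
time_s: 7.98
eef_pos: [0.4769, -0.0297, 0.1504]
tcp_rot: [-0.0, 0.986, 0.165, -0.001]
wrist_force: [0.1, 0.1, 0.0]
grip_width: 0.0006
grip_force: 0.0
time_s: 9.28
eef_pos: [0.4769, -0.0297, 0.1504]
tcp_rot: [-0.0, 0.986, 0.165, -0.001]
wrist_force: [0.3, -0.1, -0.1]
grip_width: 0.0007
grip_force: 0.0
0.068 [336.92310256 182.07272846] [203.31780341 182.30113242]
0.111 [337.68691281 167.8170946 ] [206.62739322 120.53147089]
0.115 [337.75959305 166.46038747] [206.94231671 114.65285892]
```

View pics/c4.png

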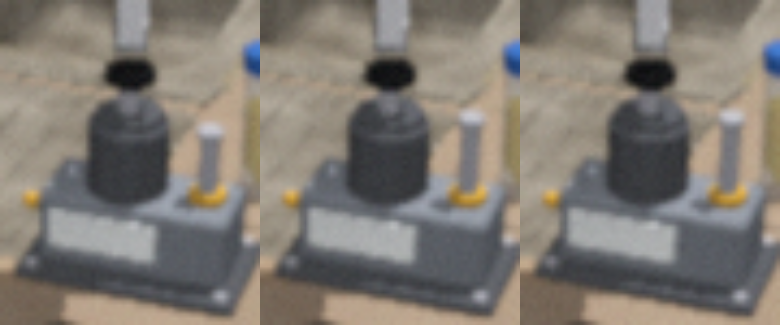

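The pin top rises to y≈117 and stays there on the last stroke; fully out is predicted at about 115. I'll do one more stroke to confirm, then retreat.

```bash
python3 -m jog '[[0,[0,0,0.04],[0,0,0]],[0,[0,0,0.03],[0,0,0]],[0,[0,0,0.03],[0,0,0]],[0,[0,0,0],[0,0,0]],[0,[0,0,0],[0,0,0]]]'
python3 -m jog '[[0,[0,0,-0.05],[0,0,0]],[0,[0,0,-0.1],[0,0,0]],[0,[0,0,-0.1],[0,0,0]],[0,[0,0,0],[0,0,0]],[0,[0,0,0],[0,0,0]],[0,[0,0,0],[0,0,0]]]'
python3 - <<'E'
from h import *
d=save('side','side8.png')
A=[cv2.resize(cv2.imread(f'pics/side{i}.png')[130:255,285:365],(384,600)) for i in(7,8)]
cv2.imwrite('pics/c5.png',np.hstack(A))
E
```

```text
time_s: 9.95
eef_pos: [0.4788, -0.03, 0.1265]
tcp_rot: [0.001, 0.986, 0.165, 0.001]
wrist_force: [-11.2, 3.8, 31.5]
grip_width: 0.0006
grip_force: 15.8
time_s: 10.7
eef_pos: [0.4763, -0.0295, 0.1943]
tcp_rot: [-0.001, 0.986, 0.165, -0.002]
wrist_force: [-0.9, 0.9, 1.1]
grip_width: 0.0004
grip_force: 0.0
```

View pics/c5.png

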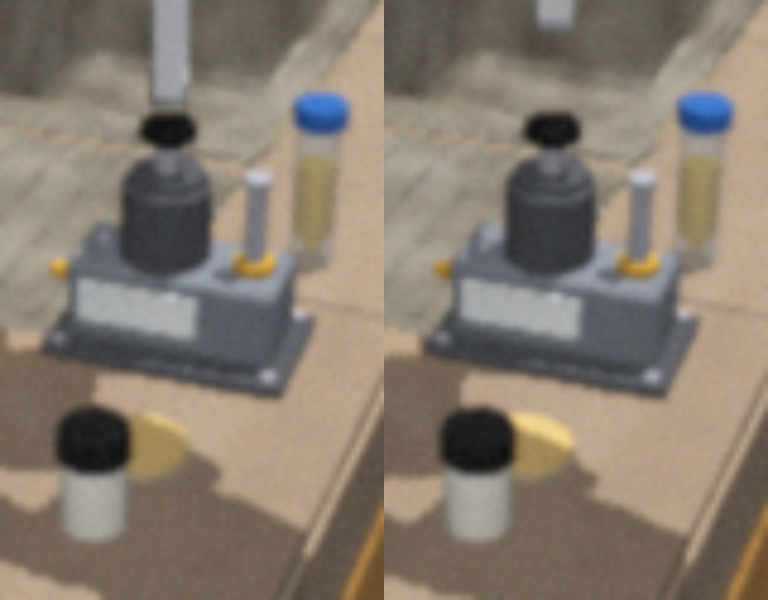

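The pin is unchanged at y≈178 in both crops, so it is fully out. The plunger is up, the fingers are clear, and the tube, case and dish haven't moved.

```bash
python3 -c "from h import *;print(env.job_done())"
```

```text
the job is handed in; nothing more can be done
None
```

I pumped the plunger through six full strokes until the pin stopped rising, fully out; the plunger is back up, the tube, case and dish haven't moved, and the job is handed in (no verdict was returned).

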